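# Shut the specimen box and hold the magnifier over its window

## Task

First shut the hinged window cover of the specimen box completely. Then draw the magnifier out of its sloping stand, turn it so that the lens lies level with the handle slanting up from it, and finish while still holding it still, the lens centred over the closed window and about 10 cm above it, touching nothing but the gripper. Leave the jar, the black tray and the white dish where they are.

Things in the scene. Friction and masses are not known exactly. Their poses are not given: they have to be found in the camera images.
- window (a point): Centre of the upper face of the specimen box's cover when shut; fixed to the box, 43 mm above the table. The box is pale wood, open-topped, 140 (x) x 110 (y) x 35 mm high, fixed to the table; axes those of the box, z up. It holds a card with mounted kernels.
- cover (a joint): Hinge angle (rad) of the box's window cover (140 x 110 x 8 mm, wooden frame, clear pane): 0 = shut flat on the box, 0.7 to 1.3 at the start, 1.9 = end stop. The hinge lies along the box's +x upper edge, parallel to its y; the free edge swings up. Stiff hinge: the cover stays at any angle; about 2 N near the free edge moves it.
- cover_hinge (a point): Middle of the cover's hinge line, 70 mm along the box's +x from its centre, 35 mm above the table; axes those of the box.
- cover_push (a point): Point on the cover's outer face, on the wooden strip at its free edge, mid-width: 128 mm from the hinge line, 8 mm out from the inner face; the edge is 12 mm further. Moves with the cover: z is the outer face's normal (up when shut), -x points from the hinge to the free edge.
- lens (a point): Centre of the magnifier's lens: clear disc in a steel rim 80 mm across, 8 mm thick. z: lens normal on the handle's side; x: in the lens plane, away from the handle. The black handle (105 mm long) starts 50 mm from the centre on the -x side and rises at 45 degrees, along (-0.707, 0, 0.707). In the stand the handle stands straight up and the lens slopes down from it at 45 degrees. About 110 g.
- handle_mid (a point): Point on the handle's axis, 75 mm from its lower end, 30 mm below its top; at (-0.103, 0, 0.053) m in the lens frame, axes those of the lens. The handle's section is 14 mm (along y) by 16 mm; grip it from above across either.
- seat (a point): Where the lens centre sits in the stand, 55 mm above the table; fixed, axes those of the stand, z up. The stand (base 120 x 110 mm, fixed) has a grey pocket sloping down at 45 degrees to its +x, closed below, at the sides (2 mm play) and over the lower half of the lens (6 mm play). The magnifier leaves along the slope, (-0.707, 0, 0.707) in this frame, by 60 mm or more.
- magnifier: The whole magnifier; same origin and axes as lens.
- stand: The stand; origin on the table under seat, same axes.
- specimen_box: The specimen box with its cover; origin at the centre of its underside on the table.
- jar: Bystander: capped glass jar, 56 mm wide, 85 mm high, loose; origin at its underside.
- tray: Bystander: black three-cornered tray, about 105 mm a side, 22 mm high, loose; origin at its underside.
- dish: Bystander: white dish, 80 mm wide, 20 mm high, loose; origin at its underside.
There are look-alikes about, which are no part of the job. Of the things that look like the specimen_box, the larger one is meant.

How it is judged:
By the outcome, as a careful person would: the job done as asked, in the order asked, and still so for the second after the job is handed in, while the arm keeps its last pose, push and grip.
It also fails if it takes over 58 s, if anything falls off the work surface, if the arm or the gripper's body presses on something with over 40 N, if the wrist force passes 120 N, or if a joint passes its speed limit or range.

## Robot

A 6-joint arm with a two-finger parallel gripper is mounted at the origin on the work surface. World frame = base frame: x ahead of the robot, y to its left, z up, the work surface at z = 0. Lengths are in mm, angles in rad, forces in N, time in s.
With the tool pointing down it reaches from about 250 to 775 mm from the base axis. Payload 4 kg.
Tool frame: the origin (TCP) lies at the very end of the fingers, on their centre line; the grasp point (between the pads) lies env.grasp_offset behind it (env.grasp_offset is the distance from the TCP to the grasp point, in mm); z points along the fingers, y is the direction in which the jaws open and shut (so a half turn about z gives the same grasp; the last joint's range is limited). The gripper opens to 94 mm and grips with 3 to 60 N. Pads are 16 mm wide; open, the fingers measure 119 mm over their backs; the gripper's body (75 mm by 177 mm) begins 78 mm behind the grasp point.
Start: joints at [-1.414, 0.087, 1.371, -0, 1.684, -0.103], TCP at [141.284, -531.563, 205.506] pointing down, gripper open.
Joint ranges: [-3.1, 3.1], [-0.76, 2.03], [0.27, 2.55], [-1.08, 4.22], [0.17, 2.65], [-2.57, 2.57]. Speed limits (rad/s): [2.79, 2.79, 3.14, 3.14, 3.14, 3.14].

## Interface

Orientations are given as a rotation vector (axis times angle).
In Python, from bench import env gives the robot as it stands.
- The arm moves only by the tool drive_tool, never from a script. Its argument "commands" is a list of rows, each an object with "delta_pos": the shift along the tool's x, y, z in mm, a list of three; "rot": the turn, a rotation vector about the tool's x, y, z in degrees, a list of three; "claw": the opening, from 0 (shut) to 1 (fully open). A call has 1 to 10 rows; each row shifts and turns the commanded pose from where the row before left it, along the tool's axes as they then stand; what a row does not reach is not made up. A row lasts 1/12 s, in which the tool goes at most 41.7 mm and 7.16 degrees, less where a joint would pass 70% of its speed; a pose out of reach is approached as far as the arm can. A call is refused whole if a number of a shift passes 41.7 or a number of a turn 7.16, either way. A call with a gripper value outside its range is refused whole. The fingers move at their own pace and stop on an object; "grip_force" is the grip in N (left out, the last holds). Time passes only in rows, so rows that do not move let the fingers close. It gives the time, the measured TCP pose, the force and the opening at its end, in the units of the state.
- env.read_state(): the state, without advancing time (a new reading comes with each control period).
- env.grab_frame(name): name is "scene" or "side" or "wrist"; returns a dict with "img" (384x512x3 uint8, blue, green, red), "fx", "fy", "cx", "cy" (pixels), "rvec" (rotation vector, rad) and "tvec" (3), from world to camera coordinates, as OpenCV has them. Camera axes: x right, y down, z forward; pixel columns grow to the right and rows downward; lengths in mm; the calibration is good to about 2 mm. A picture is of the moment at which its call begins. There is no depth.
- env.sign_off(): hands the job in, once; it reports no verdict.
Trained networks look in the newest picture that a camera, given by its name, has taken for a name from the list of things; names that differ only in an ending like _2 or _b are one class to them, and where a whole thing is asked for, a point or a joint stands for the part that bears it (a point fixed in the world has none). Each returns a list of dicts, best first, with "conf" (0 to 1); they miss things now and then, are a little off and sometimes report something else, mostly with a low value. They report only what shows in the picture. A call takes as long as a camera call. They do not tell look-alikes from the thing itself.
- env.spot_in(query, camera): "xyz" ([x, y, z] in mm, in world coordinates, good to about 4 mm: the middle of the surface that is visible of it).
- env.outline_of(query, camera): "region" (384x512 bool, what is visible of it).
The state is a dict: "t": time; "joint_pos": joint angles; "qd": joint speeds; "tau": joint torques, N m; "position": TCP position; "tcp_rot": TCP orientation; "ft_force": force on the tool from outside, world axes, zero at the start; "torque": the same for the moment, N m; "gripper_width": opening from 0.0 (shut) to 1.0 (fully open).
Only numpy, scipy, OpenCV 4.12 (cv2) and the standard library are available. Lean on these libraries where they do the work, as an engineer would, in place of code of your own. Each camera call takes 0.05 s, during which the arm holds its last target.

## Working session

There is one attempt and no reset: what is moved stays moved. The work goes in short steps, Python scripts to look and compute and a tool call to move; the robot and the scene stay as the last step left them, time stands still between calls to the robot, and variables do not carry over. Pictures are saved under pics/ and viewed, and the job is handed in when it is done.

Besides the shell and the picture viewer there is one more tool, called after "Call:" as name([rows], argument=value, ...), one row to a line, values as JSON. drive_tool: Moves the arm, as the interface text tells. Its arguments: {"type":"object","properties":{"commands":{"type":"array"},"grip_force":{"type":"number"}},"required":["commands"]}

```bash
ls; mkdir -p pics
python3 - <<'E'
from bench import env
import cv2
s=env.read_state();print(s,env.grasp_offset)
for n in ["scene","side","wrist"]:
    f=env.grab_frame(n);cv2.imwrite(f"pics/a_{n}.png",f["img"]);print(n,f["fx"],f["cx"],f["cy"],f["rvec"],f["tvec"])
E
```

```text
pics
{'t': 0.0, 'joint_pos': array([-1.41409301e+00,  8.79219233e-02,  1.37218695e+00, -1.65556544e-05,
        1.68360491e+00, -1.03081518e-01]), 'qd': array([-7.86326196e-05, -2.19682914e-04,  5.70086951e-04, -9.06112544e-04,
       -7.53000875e-04, -8.47457037e-04]), 'tau': array([-5.03229126e-05, -3.40176344e+01, -3.02433300e+01,  7.17498385e-02,
        3.28275037e-02, -1.77617112e-04]), 'position': array([ 141.19646889, -531.01824405,  204.35640055]), 'tcp_rot': array([-3.11302567e+00, -4.06645070e-01,  1.15075807e-04]), 'ft_force': array([-0.53603242,  0.58310186,  0.15379413]), 'torque': array([ 0.05472655,  0.05676982, -0.0040577 ]), 'gripper_width': 1.0009320124167582} 18.8
scene 423.34269910931977 256.40557095611996 186.45813576721602 [ 2.0074459   1.24617712 -0.57289676] [-275.91718433 -249.56476993 1539.61575914]
side 393.39158567211905 248.79265942975428 193.96319544226998 [ 0.57193264 -2.67787151  1.15089924] [ 544.53021306  239.2874389  1065.69798072]
wrist 303.77580897678445 256.30339463376777 185.28209622770058 [-2.30014119  1.76837569  0.25978785] [-548.74859572  -28.50791911  394.36805625]
```

View pics/a_scene.png

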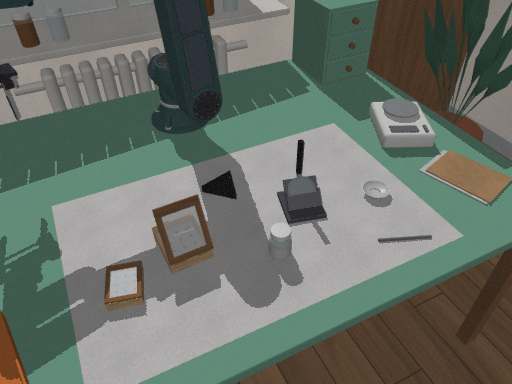

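View pics/a_side.png

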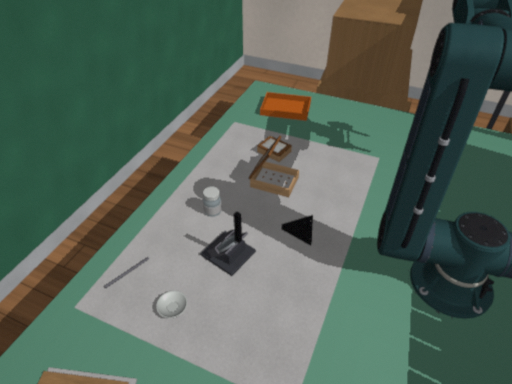

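View pics/a_wrist.png

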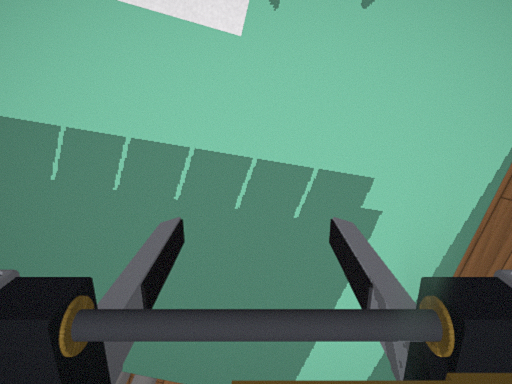

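Scene view: there are two boxes, a larger one with a raised cover at (183,235) and a smaller flat one at (124,285). The larger one is meant. The magnifier is in its stand at (301,190), jar (281,240), tray (225,186) and dish (376,190).

```bash
cat > h.py <<'E'
import numpy as np, cv2
from bench import env
from scipy.spatial.transform import Rotation as R
def cam(f):
    K=np.array([[f["fx"],0,f["cx"]],[0,f["fy"],f["cy"]],[0,0,1]]);return K,np.array(f["rvec"],float),np.array(f["tvec"],float)
def proj(f,P):
    K,r,t=cam(f);return cv2.projectPoints(np.array(P,float).reshape(-1,1,3),r,t,K,None)[0].reshape(-1,2)
def ray(f,uv,z):
    K,r,t=cam(f);Rm=cv2.Rodrigues(r)[0];C=-Rm.T@t;d=Rm.T@np.linalg.inv(K)@np.array([uv[0],uv[1],1.]);return C+d*(z-C[2])/d[2]
E
python3 - <<'E'
from h import *
for c in ["scene","side"]:
    f=env.grab_frame(c)
    for q in ["specimen_box","cover","cover_push","cover_hinge","window","lens","handle_mid","seat","stand","magnifier","jar","tray","dish"]:
        try:
            for d in env.spot_in(q,c)[:3]:print(c,q,np.round(d["xyz"]),round(d["conf"],2),np.round(proj(f,d["xyz"])[0]))
        except Exception as e:print(c,q,e)
    im=f["img"]
    if c=="scene":
        cv2.imwrite("pics/c1.png",cv2.resize(im[180:320,90:240],None,fx=5,fy=4,interpolation=cv2.INTER_CUBIC)[:600])
        cv2.imwrite("pics/c2.png",cv2.resize(im[130:230,260:350],None,fx=6,fy=6,interpolation=cv2.INTER_CUBIC))
    else:
        cv2.imwrite("pics/c3.png",cv2.resize(im[130:200,230:330],None,fx=8,fy=8,interpolation=cv2.INTER_CUBIC))
        cv2.imwrite("pics/c4.png",cv2.resize(im[200:280,190:270],None,fx=7,fy=7,interpolation=cv2.INTER_CUBIC))
print(env.read_state()["t"])
E
```

```text
scene specimen_box [ 625. -192.   86.] 0.86 [183. 234.]
scene specimen_box [ 662. -353.   26.] 0.59 [124. 286.]
scene cover [ 655. -353.   32.] 0.82 [122. 282.]
scene cover [ 626. -194.  103.] 0.8 [181. 229.]
scene cover_push [ 625. -190.  102.] 0.84 [183. 229.]
scene cover_push [ 649. -352.   28.] 0.78 [122. 281.]
scene cover_hinge [ 663. -349.   28.] 0.84 [125. 285.]
scene cover_hinge [ 630. -192.   89.] 0.66 [183. 235.]
scene window [ 632. -191.   90.] 0.95 [184. 234.]
scene window [ 667. -349.   31.] 0.68 [125. 286.]
scene lens [577. 160.  71.] 0.61 [301. 183.]
scene handle_mid [569. 158.  66.] 0.83 [299. 183.]
scene handle_mid [423.  -9.   8.] 0.67 [223. 185.]
scene seat [623. 145.  18.] 0.63 [304. 209.]
scene stand [621. 136.  15.] 0.63 [300. 210.]
scene magnifier [573. 161.  71.] 0.67 [301. 182.]
scene jar [738.  10.  62.] 0.88 [281. 244.]
scene tray [424. -10.  12.] 0.69 [223. 184.]
scene dish [639. 375.  16.] 0.96 [375. 188.]
scene dish [426. -10.  12.] 0.75 [223. 185.]
side specimen_box [ 640. -338.   32.] 0.91 [276. 147.]
side specimen_box [ 597. -186.   14.] 0.65 [271. 17
[... 175 characters left out ...]
 -167.  115.] 0.51 [263. 157.]
side cover_hinge [ 635. -339.   34.] 0.82 [277. 147.]
side cover_hinge [ 592. -194.   17.] 0.63 [273. 177.]
side window [ 639. -339.   36.] 0.89 [276. 146.]
side window [ 592. -187.   17.] 0.64 [272. 178.]
side lens [559. 168. 108.] 0.92 [236. 236.]
side handle_mid [556. 169. 103.] 0.92 [237. 237.]
side seat [572. 179.  15.] 0.81 [231. 258.]
side stand [573. 180.  16.] 0.91 [230. 258.]
side magnifier [559. 168. 107.] 0.84 [236. 236.]
side magnifier [ 592. -190.   16.] 0.38 [273. 178.]
side jar [711.  35.  62.] 0.59 [211. 200.]
side tray [430. -14.  10.] 0.67 [301. 228.]
side tray [576. 180.  14.] 0.38 [230. 258.]
side dish [647. 368.  17.] 0.64 [172. 303.]
1.55
```

View pics/c1.png

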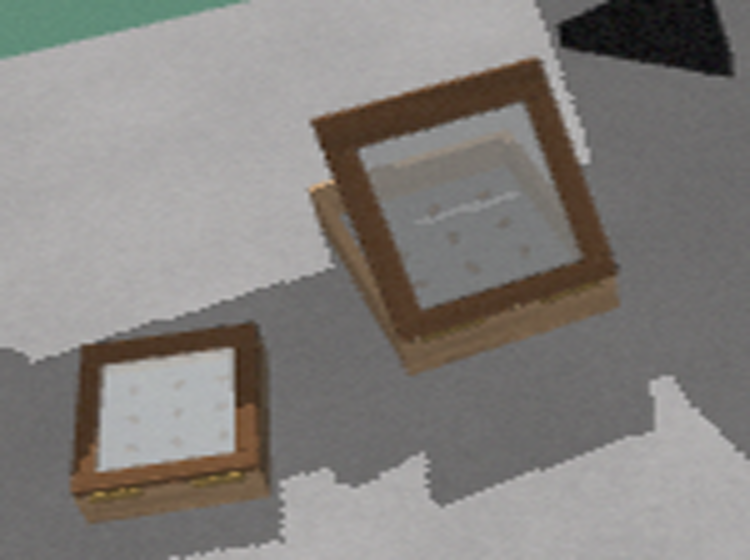

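View pics/c2.png

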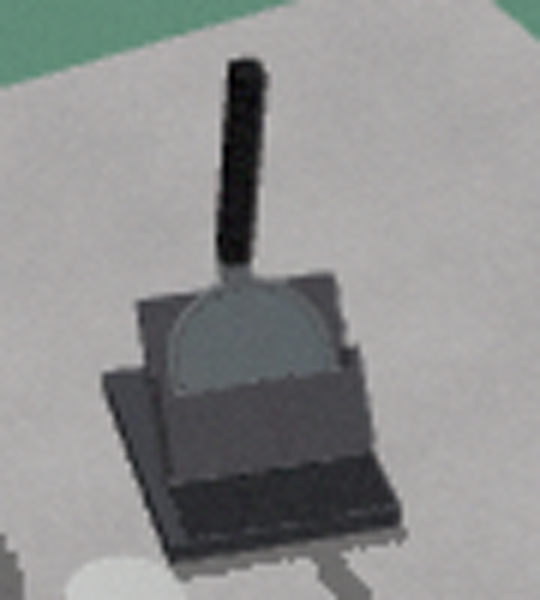

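View pics/c3.png

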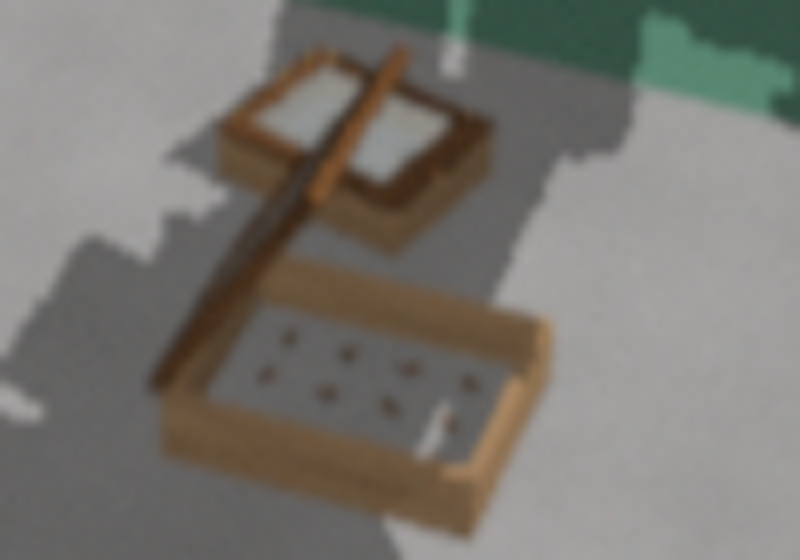

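View pics/c4.png

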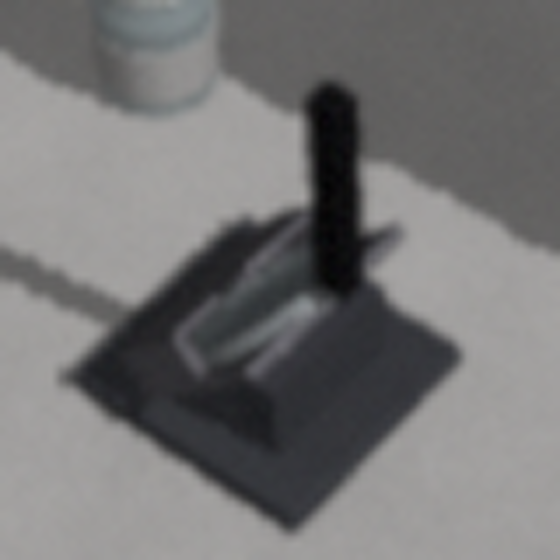

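Crops: the larger box (cover up, kernels inside) is the target. The small one is shut and closer to the table edge. Next I fit the box and stand poses from corner pixels in both views.

```bash
cat > fit.py <<'E'
from h import *
from scipy.optimize import least_squares
fs={c:env.grab_frame(c) for c in ["scene","side"]}
def box(p,pts):
    x,y,w,th=p;Rz=R.from_euler("z",w).as_matrix();o=[]
    for kind,a,b,c in pts:
        if kind=="b":q=np.array([a,b,c])
        else:q=np.array([70,0,35])+a*np.array([-np.cos(th),0,np.sin(th)])+np.array([0,b,0])+c*np.array([np.sin(th),0,np.cos(th)])
        o.append(Rz@q+[x,y,0])
    return np.array(o)
obs={"side":[(("b",70,55,35),(250.2,180)),(("b",-70,55,35),(289,189.4)),(("b",-70,-55,35),(298.5,170.6)),(("b",70,55,0),(250.6,187)),(("b",-70,55,0),(288.8,197))],
"scene":[(("b",70,-55,0),(172,273)),(("b",70,55,0),(213.6,256.2)),(("c",0,55,8),(213,248.7)),(("c",140,-55,8),(152.4,210)),(("c",140,55,8),(198,194.5))]}
def res(p):
    r=[]
    for c in obs:
        P=box(p,[o[0] for o in obs[c]]);r.append(proj(fs[c],P)-np.array([o[1] for o in obs[c]]))
    return np.concatenate(r).ravel()
s=least_squares(res,[600,-190,0.1,1.],loss="soft_l1");print("box",s.x,np.round(s.fun.reshape(-1,2) if 0 else res(s.x).reshape(-1,2),1).tolist())
# stand: magnifier + base
sobs={"scene":[(301,140),(299,174.2),(277.5,192.5),(289.2,222.5),(326.7,217.5),(319.2,188.3)],
"side":[(237.3,212.6),(238.6,241.4),(225,231.7),(199.7,253.6),(231.7,275.7),(255.7,250.7)]}
def st(p):
    x,y,w,h,ox=p;Rz=R.from_euler("z",w).as_matrix()
    L=np.array([[-35.4,0,192],[-35.4,0,90.4],[-60+ox,-55,h],[60+ox,-55,h],[60+ox,55,h],[-60+ox,55,h]])
    return L@Rz.T+[x,y,0]
order={"scene":[0,1,2,3,4,5],"side":[0,1,2,3,4,5]}
def rs(p):
    q=st(p);r=[proj(fs["scene"],q)-np.array(sobs["scene"])]
    # side order: (-,-) top, (+,-) left,(+,+) bottom,(-,+) right
    r.append(proj(fs["side"],q)-np.array(sobs["side"]));return np.concatenate(r).ravel()
for w0 in [0,.5,-.5]:
    s=least_squares(rs,[600,165,w0,10,0],loss="soft_l1");print("stand",s.x,s.cost);
print(np.round(rs(s.x).reshape(-1,2),1).tolist())
E
python3 fit.py
```

```text
box [ 5.83866448e+02 -1.88618599e+02  3.12059231e-02  1.07308969e+00] [[-0.3, -1.0], [0.5, 0.2], [1.0, -1.0], [-0.7, -0.3], [0.0, 0.3], [-0.4, 0.4], [0.0, 0.2], [0.6, -0.6], [0.2, -0.0], [0.2, -0.3]]
stand [587.38595826 181.6900591    0.73426839  -9.12052317 -12.01964131] 182.71826999512734
stand [587.386213   181.69020821   0.73428094  -9.12039879 -12.02004798] 182.71827008483385
stand [587.38522124 181.68959151   0.7342323   -9.12070125 -12.01842043] 182.71826999481488
[[-1.1, 3.8], [-1.3, 0.2], [-0.2, 17.7], [29.5, -1.0], [2.2, -21.5], [-29.5, -2.1], [-1.5, -1.8], [-1.8, -4.5], [19.2, 10.5], [5.5, -1.6], [-17.3, 6.6], [0.1, 20.4]]
```

Run:
```python
from h import *
fs={c:env.grab_frame(c) for c in ["scene","side"]}
def tri(a,b):
    Ps=[]
    for c in fs:
        K,r,t=cam(fs[c]);Ps.append(K@np.c_[cv2.Rodrigues(r)[0],t])
    X=cv2.triangulatePoints(*Ps,np.array(a,float),np.array(b,float)).ravel();X=X[:3]/X[3]
    return X
for a,b in [((301,140),(237.3,212.6)),((299,174.2),(238.6,241.4))]:
    X=tri(a,b);print(X,[proj(fs["scene"],X)-a,proj(fs["side"],X)-b])
for z in (0,10):
  for c,l in {"scene":[(277.5,192.5),(289.2,222.5),(326.7,217.5),(319.2,188.3)],"side":[(225,231.7),(199.7,253.6),(231.7,275.7),(255.7,250.7)]}.items():
    print(z,c,[np.round(ray(fs[c],p,z)[:2]).tolist() for p in l])
for p,z in [((301,140),195),((299,174.2),90)]:print(ray(fs["scene"],p,z))
for p,z in [((237.3,212.6),195),((238.6,241.4),90)]:print(ray(fs["side"],p,z))
```

```text
[552.95016369 165.7389959  196.32548774] [array([[0.02859277, 0.01300749]]), array([[ 0.03341805, -0.01654096]])]
[553.54335674 165.89619446  82.9181993 ] [array([[-0.35915373, -0.1524225 ]]), array([[-0.41901809,  0.19071146]])]
0 scene [[514.0, 123.0], [635.0, 94.0], [664.0, 195.0], [553.0, 242.0]]
0 side [[638.0, 86.0], [668.0, 191.0], [549.0, 221.0], [523.0, 115.0]]
10 scene [[524.0, 118.0], [643.0, 89.0], [672.0, 189.0], [562.0, 235.0]]
10 side [[634.0, 93.0], [663.0, 197.0], [546.0, 228.0], [520.0, 122.0]]
[551.27662083 166.7404095  195.        ]
[561.74058297 161.7390097   90.        ]
[553.58123458 164.6880517  195.        ]
[550.12343301 170.08107152  90.        ]
```

Box: centre (584,-189), yaw 1.8°, cover 1.07 rad. The stand's base corners give yaw about -14°, handle axis (553,166), top z≈196 (expected 195), seat about (587,157). Now I plan the approach to the cover.

```bash
cat >> h.py <<'E'
import json
from scipy.spatial.transform import Slerp
def down(yaw): # tool pointing down, tool x at azimuth yaw (rad)
    c,s=np.cos(yaw),np.sin(yaw);return R.from_matrix(np.array([[c,s,0],[s,-c,0],[0,0,-1]]))
def rows(wps,start=None,vmax=36,wmax=6.5,claw=0):
    """wps: list of (pos,Rot). start (pos,Rot)"""
    if start is None:
        s=env.read_state();start=(np.array(s["position"]),R.from_rotvec(s["tcp_rot"]))
    p,q=np.array(start[0],float),start[1];out=[]
    for P,Q in wps:
        P=np.array(P,float);rv=(q.inv()*Q).as_rotvec(degrees=True)
        n=max(1,int(np.ceil(np.linalg.norm(P-p)/vmax)),int(np.ceil(np.linalg.norm(rv)/wmax)))
        for i in range(n):
            # spread remaining evenly
            k=n-i;pt=p+(P-p)/k;rv=(q.inv()*Q).as_rotvec(degrees=True)/k
            d=np.round(q.inv().apply(pt-p),1);r=np.round(rv,2)
            out.append((d,r));p=p+q.apply(d);q=q*R.from_rotvec(r,degrees=True)
    for i,(d,r) in enumerate(out):
        print(i,json.dumps({"delta_pos":d.tolist(),"rot":r.tolist(),"claw":claw}))
    print("end",np.round(p,1),q.as_rotvec().round(3))
    return p,q
BOX=(583.9,-188.6,0.0312)
def bx(x,y,z):
    c,s=np.cos(BOX[2]),np.sin(BOX[2]);return np.array([BOX[0]+c*x-s*y,BOX[1]+s*x+c*y,z])
E
python3 - <<'E'
from h import *
D=down(BOX[2])
s=env.read_state()
st=(np.array([141.3,-531.6,205.5]),R.from_rotvec(s["tcp_rot"]))
rows([(bx(60,0,235),D),(bx(50,0,160),D)],st)
w=[]
for th in [1.0,.85,.7,.55,.4,.28,.16,.06,0]:
    w.append((bx(70-128*np.cos(th)+16*np.sin(th),0,35+128*np.sin(th)+8*np.cos(th)),D))
rows(w,(bx(50,0,160),D),vmax=60)
E
```

```text
0 {"delta_pos": [33.8, -12.0, -1.7], "rot": [0.0, -0.0, 0.77], "claw": 0}
1 {"delta_pos": [33.6, -12.5, -1.7], "rot": [0.0, -0.0, 0.77], "claw": 0}
2 {"delta_pos": [33.4, -12.9, -1.7], "rot": [0.0, -0.0, 0.77], "claw": 0}
3 {"delta_pos": [33.3, -13.4, -1.7], "rot": [0.0, -0.0, 0.77], "claw": 0}
4 {"delta_pos": [33.1, -13.8, -1.7], "rot": [0.0, -0.0, 0.77], "claw": 0}
5 {"delta_pos": [32.9, -14.2, -1.7], "rot": [0.0, -0.0, 0.77], "claw": 0}
6 {"delta_pos": [32.7, -14.7, -1.8], "rot": [0.0, -0.0, 0.77], "claw": 0}
7 {"delta_pos": [32.5, -15.1, -1.7], "rot": [0.0, -0.0, 0.77], "claw": 0}
8 {"delta_pos": [32.3, -15.6, -1.8], "rot": [0.0, -0.0, 0.77], "claw": 0}
9 {"delta_pos": [32.1, -16.0, -1.7], "rot": [0.0, -0.0, 0.77], "claw": 0}
10 {"delta_pos": [31.9, -16.4, -1.8], "rot": [0.0, -0.0, 0.77], "claw": 0}
11 {"delta_pos": [31.6, -16.9, -1.7], "rot": [0.0, -0.0, 0.77], "claw": 0}
12 {"delta_pos": [31.4, -17.3, -1.8], "rot": [0.0, -0.0, 0.77], "claw": 0}
13 {"delta_pos": [31.2, -17.7, -1.7], "rot": [0.0, -0.0, 0.77], "claw": 0}
14 {"delta_pos": [30.9, -18.1, -1.8], "rot": [0.0, -0.0, 0.7
[... 416 characters left out ...]
1 0.049 0.   ]
0 {"delta_pos": [-35.7, -0.0, 13.0], "rot": [0.0, 0.0, 0.0], "claw": 0}
1 {"delta_pos": [-16.8, 0.0, 10.6], "rot": [0.0, 0.0, 0.0], "claw": 0}
2 {"delta_pos": [-15.1, 0.0, 12.8], "rot": [0.0, 0.0, 0.0], "claw": 0}
3 {"delta_pos": [-13.2, -0.0, 14.9], "rot": [0.0, 0.0, 0.0], "claw": 0}
4 {"delta_pos": [-10.9, 0.0, 16.5], "rot": [0.0, 0.0, 0.0], "claw": 0}
5 {"delta_pos": [-6.9, 0.0, 14.1], "rot": [0.0, 0.0, 0.0], "claw": 0}
6 {"delta_pos": [-5.2, -0.0, 14.8], "rot": [0.0, 0.0, 0.0], "claw": 0}
7 {"delta_pos": [-3.0, -0.0, 12.6], "rot": [0.0, 0.0, 0.0], "claw": 0}
8 {"delta_pos": [-1.2, -0.0, 7.7], "rot": [0.0, 0.0, 0.0], "claw": 0}
end [ 525.9 -190.4   43. ] [3.141 0.049 0.   ]
```

Call:
drive_tool([
  {"delta_pos": [33.8,-12,-1.7],"rot": [0,0,0.77],"claw": 0},
  {"delta_pos": [33.6,-12.5,-1.7],"rot": [0,0,0.77],"claw": 0},
  {"delta_pos": [33.4,-12.9,-1.7],"rot": [0,0,0.77],"claw": 0},
  {"delta_pos": [33.3,-13.4,-1.7],"rot": [0,0,0.77],"claw": 0},
  {"delta_pos": [33.1,-13.8,-1.7],"rot": [0,0,0.77],"claw": 0},
  {"delta_pos": [32.9,-14.2,-1.7],"rot": [0,0,0.77],"claw": 0},
  {"delta_pos": [32.7,-14.7,-1.8],"rot": [0,0,0.77],"claw": 0},
  {"delta_pos": [32.5,-15.1,-1.7],"rot": [0,0,0.77],"claw": 0},
  {"delta_pos": [32.3,-15.6,-1.8],"rot": [0,0,0.77],"claw": 0},
])

```text
t: 2.5
position: [408.6, -347.8, 221.3]
tcp_rot: [3.134, 0.217, 0.0]
ft_force: [0.3, -0.9, 0.2]
gripper_width: 0.396
```

Call:
drive_tool([
  {"delta_pos": [32.1,-16,-1.7],"rot": [0,0,0.77],"claw": 0},
  {"delta_pos": [31.9,-16.4,-1.8],"rot": [0,0,0.77],"claw": 0},
  {"delta_pos": [31.6,-16.9,-1.7],"rot": [0,0,0.77],"claw": 0},
  {"delta_pos": [31.4,-17.3,-1.8],"rot": [0,0,0.77],"claw": 0},
  {"delta_pos": [31.2,-17.7,-1.7],"rot": [0,0,0.77],"claw": 0},
  {"delta_pos": [30.9,-18.1,-1.8],"rot": [0,0,0.77],"claw": 0},
  {"delta_pos": [30.7,-18.5,-1.7],"rot": [0,0,0.77],"claw": 0},
  {"delta_pos": [30.5,-19,-1.8],"rot": [0,0,0.78],"claw": 0},
  {"delta_pos": [0,0,0],"rot": [0,0,0],"claw": 0},
])

```text
t: 3.25
position: [648.0, -181.9, 233.0]
tcp_rot: [-3.138, -0.059, -0.001]
ft_force: [-1.1, -0.9, -0.6]
gripper_width: 0.005
```

Call:
drive_tool([
  {"delta_pos": [-3.3,0,25],"rot": [0,0,0],"claw": 0},
  {"delta_pos": [-3.3,0,25],"rot": [0,0,0],"claw": 0},
  {"delta_pos": [-3.3,0,25],"rot": [0,0,0],"claw": 0},
  {"delta_pos": [0,0,0],"rot": [0,0,0],"claw": 0},
])

```text
t: 3.58
position: [630.0, -186.0, 152.8]
tcp_rot: [-3.137, -0.049, 0.019]
ft_force: [0.6, 0.0, -1.7]
gripper_width: 0.002
```

Run:
```python
from h import *
f=env.grab_frame("scene");cv2.imwrite("pics/b1.png",cv2.resize(f["img"][100:300,100:300],None,fx=3,fy=3))
print(env.read_state()["position"])
```

```text
[ 631.41714604 -186.52197125  155.9689508 ]
```

View pics/b1.png

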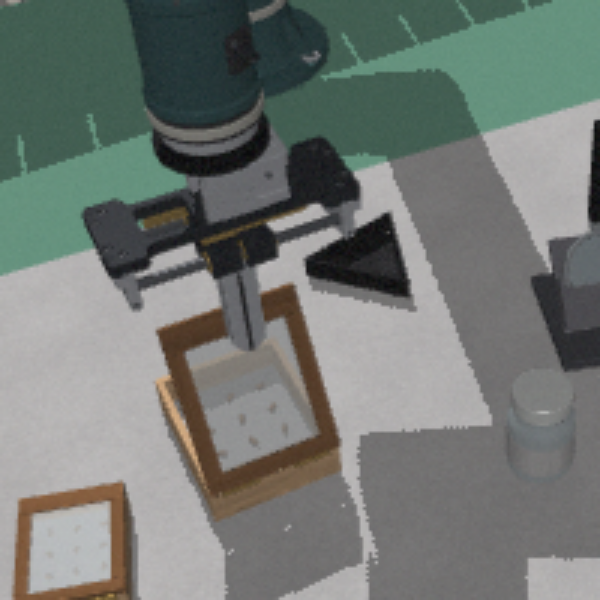

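The fingertips at (247,348) are in front of the pane on its outer side. Now the closing arc.

Call:
drive_tool([
  {"delta_pos": [-18,0,5],"rot": [0,0,0],"claw": 0},
  {"delta_pos": [-17,0,5],"rot": [0,0,0],"claw": 0},
  {"delta_pos": [-8.4,0,5.3],"rot": [0,0,0],"claw": 0},
  {"delta_pos": [-8.4,0,5.3],"rot": [0,0,0],"claw": 0},
  {"delta_pos": [-7.6,0,6.4],"rot": [0,0,0],"claw": 0},
  {"delta_pos": [-7.6,0,6.4],"rot": [0,0,0],"claw": 0},
  {"delta_pos": [-6.6,0,7.5],"rot": [0,0,0],"claw": 0},
  {"delta_pos": [-6.6,0,7.5],"rot": [0,0,0],"claw": 0},
])

```text
t: 4.3
position: [555.2, -190.6, 114.8]
tcp_rot: [3.139, 0.048, 0.009]
ft_force: [0.4, -0.0, 0.3]
gripper_width: 0.004
```

Call:
drive_tool([
  {"delta_pos": [-5.5,0,8.2],"rot": [0,0,0],"claw": 0},
  {"delta_pos": [-5.5,0,8.2],"rot": [0,0,0],"claw": 0},
  {"delta_pos": [-3.5,0,7],"rot": [0,0,0],"claw": 0},
  {"delta_pos": [-3.5,0,7],"rot": [0,0,0],"claw": 0},
  {"delta_pos": [-2.6,0,7.4],"rot": [0,0,0],"claw": 0},
  {"delta_pos": [-2.6,0,7.4],"rot": [0,0,0],"claw": 0},
  {"delta_pos": [-1.5,0,6.3],"rot": [0,0,0],"claw": 0},
  {"delta_pos": [-1.5,0,6.3],"rot": [0,0,0],"claw": 0},
])

```text
t: 4.97
position: [527.4, -190.2, 52.9]
tcp_rot: [-3.141, -0.049, 0.001]
ft_force: [1.1, -0.4, 0.5]
gripper_width: 0.003
```

Run:
```python
from h import *
f=env.grab_frame("scene");cv2.imwrite("pics/b2.png",cv2.resize(f["img"][100:300,100:300],None,fx=3,fy=3))
s=env.read_state();print(s["position"],s["ft_force"])
```

```text
[ 526.30668937 -189.8124511    51.46250829] [-0.79027352  0.2137542  -0.45226016]
```

View pics/b2.png

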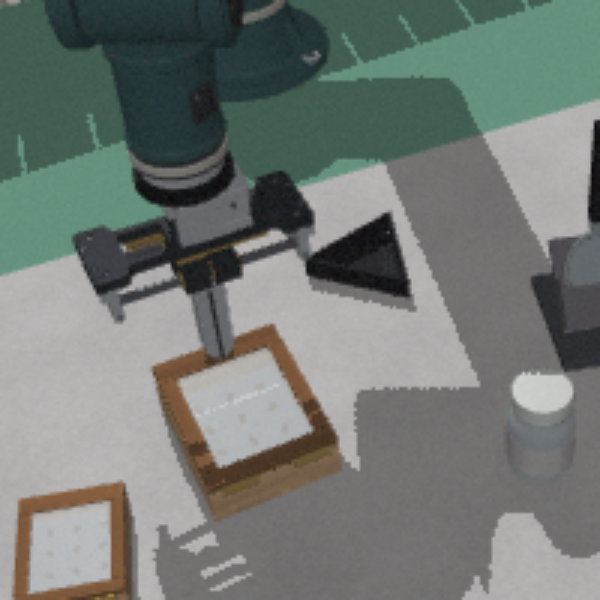

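The cover is nearly down, fingertips on its free strip at (218,355). Now a slow press until I feel contact.

Call:
drive_tool([
  {"delta_pos": [-0.5,0,3],"rot": [0,0,0],"claw": 0},
  {"delta_pos": [0,0,3],"rot": [0,0,0],"claw": 0},
  {"delta_pos": [0,0,2],"rot": [0,0,0],"claw": 0},
  {"delta_pos": [0,0,0],"rot": [0,0,0],"claw": 0},
  {"delta_pos": [0,0,0],"rot": [0,0,0],"claw": 0},
])

```text
t: 5.43
position: [527.2, -190.3, 45.8]
tcp_rot: [3.141, 0.049, 0.0]
ft_force: [-0.1, 0.1, -0.4]
gripper_width: 0.005
```

Call:
drive_tool([
  {"delta_pos": [0,0,1.5],"rot": [0,0,0],"claw": 0},
  {"delta_pos": [0,0,1.5],"rot": [0,0,0],"claw": 0},
  {"delta_pos": [0,0,0],"rot": [0,0,0],"claw": 0},
  {"delta_pos": [0,0,0],"rot": [0,0,0],"claw": 0},
])

```text
t: 5.77
position: [527.5, -190.5, 43.3]
tcp_rot: [3.141, 0.049, 0.002]
ft_force: [0.1, -0.5, 1.6]
gripper_width: 0.006
```

Call:
drive_tool([
  {"delta_pos": [0,0,1],"rot": [0,0,0],"claw": 0},
  {"delta_pos": [0,0,1],"rot": [0,0,0],"claw": 0},
  {"delta_pos": [0,0,0],"rot": [0,0,0],"claw": 0},
  {"delta_pos": [0,0,0],"rot": [0,0,0],"claw": 0},
])

```text
t: 6.1
position: [527.5, -190.5, 43.1]
tcp_rot: [3.14, 0.049, 0.002]
ft_force: [-3.2, 1.3, 9.7]
gripper_width: 0.006
```

Run:
```python
from h import *
s=env.read_state()
D=R.from_rotvec(s["tcp_rot"]);E=down(np.radians(-14.))
p=s["position"]
rows([(p+[0,0,190],D),((553-40,166+10,235),E)],(p,down(BOX[2])),vmax=34,claw=1)
```

```text
0 {"delta_pos": [0.0, 0.0, -31.7], "rot": [-0.01, 0.01, -0.0], "claw": 1}
1 {"delta_pos": [0.0, 0.0, -31.7], "rot": [-0.01, 0.01, -0.0], "claw": 1}
2 {"delta_pos": [0.0, 0.0, -31.6], "rot": [-0.01, 0.01, -0.0], "claw": 1}
3 {"delta_pos": [0.0, 0.0, -31.7], "rot": [-0.01, 0.02, -0.0], "claw": 1}
4 {"delta_pos": [0.0, 0.0, -31.6], "rot": [-0.01, 0.01, -0.0], "claw": 1}
5 {"delta_pos": [0.1, 0.1, -31.7], "rot": [-0.0, 0.02, -0.0], "claw": 1}
6 {"delta_pos": [-0.3, -33.3, -0.2], "rot": [0.0, -0.01, 1.44], "claw": 1}
7 {"delta_pos": [-1.1, -33.3, -0.2], "rot": [0.0, -0.01, 1.43], "claw": 1}
8 {"delta_pos": [-2.0, -33.3, -0.2], "rot": [0.0, -0.01, 1.44], "claw": 1}
9 {"delta_pos": [-2.8, -33.2, -0.2], "rot": [0.0, -0.01, 1.43], "claw": 1}
10 {"delta_pos": [-3.6, -33.2, -0.2], "rot": [0.01, -0.01, 1.44], "claw": 1}
11 {"delta_pos": [-4.4, -33.1, -0.2], "rot": [0.01, -0.01, 1.43], "claw": 1}
12 {"delta_pos": [-5.3, -32.9, -0.2], "rot": [0.0, -0.01, 1.44], "claw": 1}
13 {"delta_pos": [-6.1, -32.8, -0.2], "rot": [0.01, -0.0, 1.43], "claw": 1}
14 {"delta_pos": [-6.9, -32.6, -0.2], "rot": [0.0, -0.01, 1.44], "claw": 1}
15 {"delta_pos": [-7.7, -32.5, -0.2], "rot": [0.01, -0.0, 1.43], "claw": 1}
16 {"delta_pos": [-8.6, -32.2, -0.1], "rot": [0.0, -0.01, 1.44], "claw": 1}
end [513. 176. 235.] [ 3.118 -0.383 -0.   ]
```

Call:
drive_tool([
  {"delta_pos": [0,0,1],"rot": [0,0,0],"claw": 0},
  {"delta_pos": [0,0,0],"rot": [0,0,0],"claw": 0},
  {"delta_pos": [0,0,-6],"rot": [0,0,0],"claw": 0},
  {"delta_pos": [0,0,-15],"rot": [0,0,0],"claw": 0},
  {"delta_pos": [0,0,-31.7],"rot": [0,0,0],"claw": 0},
  {"delta_pos": [0,0,-35],"rot": [0,0,0],"claw": 1},
  {"delta_pos": [0,0,-35],"rot": [0,0,0],"claw": 1},
  {"delta_pos": [0,0,-35],"rot": [0,0,0],"claw": 1},
  {"delta_pos": [0,0,-35],"rot": [0,0,0],"claw": 1},
  {"delta_pos": [0,0,0],"rot": [0,0,0],"claw": 1},
])

```text
t: 6.93
position: [530.1, -191.7, 241.4]
tcp_rot: [3.134, 0.049, 0.021]
ft_force: [-0.7, -0.5, 2.1]
gripper_width: 0.325
```

Run:
```python
from h import *
for c in ["scene","side"]:
    f=env.grab_frame(c);im=f["img"]
    # reproject shut cover
    P=[bx(x,y,z) for z in (0,35,43) for x,y in ((-70,-55),(70,-55),(70,55),(-70,55))]
    o=(110,180) if c=="scene" else (230,130)
    big=cv2.resize(im[o[1]:o[1]+110,o[0]:o[0]+110],None,fx=5,fy=5,interpolation=cv2.INTER_CUBIC)
    for i,u in enumerate(proj(f,P)):cv2.circle(big,tuple(int(v) for v in (u-o)*5),3,[(0,0,255),(0,255,0),(255,0,0)][i//4],-1)
    cv2.imwrite(f"pics/d_{c}.png",big)
s=env.read_state();f=env.grab_frame("wrist");K,r,t=cam(f);Rm=cv2.Rodrigues(r)[0];C=-Rm.T@t
q=R.from_rotvec(s["tcp_rot"]);print(s["position"],q.inv().apply(C-s["position"]),q.inv().apply(Rm[2]))
a=cv2.imread("pics/d_scene.png");b=cv2.imread("pics/d_side.png");cv2.imwrite("pics/d.png",cv2.resize(np.hstack([a,b]),(800,400)))
```

```text
[ 527.94573007 -190.64727388  234.28029806] [  85.19052891   -0.84355697 -180.85218806] [-2.85920678e-01  2.83341063e-04  9.58253247e-01]
```

View pics/d.png

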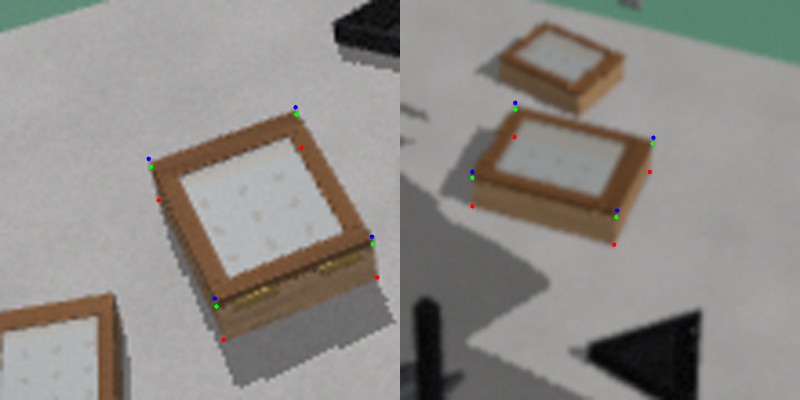

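Cover shut flat: the model's corners of the closed box coincide in both views. Now to a hover over the handle with the gripper open.

Run:
```python
from h import *
E=down(np.radians(-14.))
rows([((553,166,232),E)],([527.5,-190.5,234.3],down(BOX[2])),vmax=34,claw=1)
```

```text
0 {"delta_pos": [3.3, -32.3, 0.2], "rot": [0.0, 0.0, 1.44], "claw": 1}
1 {"delta_pos": [2.5, -32.4, 0.2], "rot": [0.0, 0.0, 1.43], "claw": 1}
2 {"delta_pos": [1.7, -32.4, 0.2], "rot": [0.0, 0.0, 1.44], "claw": 1}
3 {"delta_pos": [0.9, -32.5, 0.2], "rot": [0.0, 0.0, 1.43], "claw": 1}
4 {"delta_pos": [0.1, -32.5, 0.2], "rot": [0.0, 0.0, 1.44], "claw": 1}
5 {"delta_pos": [-0.7, -32.5, 0.2], "rot": [0.0, 0.0, 1.43], "claw": 1}
6 {"delta_pos": [-1.6, -32.5, 0.2], "rot": [0.0, 0.0, 1.44], "claw": 1}
7 {"delta_pos": [-2.4, -32.4, 0.2], "rot": [0.0, 0.0, 1.43], "claw": 1}
8 {"delta_pos": [-3.2, -32.3, 0.2], "rot": [0.0, 0.0, 1.44], "claw": 1}
9 {"delta_pos": [-3.9, -32.3, 0.3], "rot": [0.0, 0.0, 1.43], "claw": 1}
10 {"delta_pos": [-4.8, -32.1, 0.2], "rot": [0.0, 0.0, 1.44], "claw": 1}
end [553. 166. 232.] [ 3.118 -0.383  0.   ]
```

Call:
drive_tool([
  {"delta_pos": [3.3,-32.3,0.2],"rot": [0,0,1.44],"claw": 1},
  {"delta_pos": [2.5,-32.4,0.2],"rot": [0,0,1.44],"claw": 1},
  {"delta_pos": [1.7,-32.4,0.2],"rot": [0,0,1.44],"claw": 1},
  {"delta_pos": [0.9,-32.5,0.2],"rot": [0,0,1.44],"claw": 1},
  {"delta_pos": [0.1,-32.5,0.2],"rot": [0,0,1.44],"claw": 1},
  {"delta_pos": [-0.7,-32.5,0.2],"rot": [0,0,1.44],"claw": 1},
  {"delta_pos": [-1.6,-32.5,0.2],"rot": [0,0,1.44],"claw": 1},
  {"delta_pos": [-2.4,-32.4,0.2],"rot": [0,0,1.43],"claw": 1},
  {"delta_pos": [-3.2,-32.3,0.2],"rot": [0,0,1.43],"claw": 1},
  {"delta_pos": [-3.9,-32.3,0.3],"rot": [0,0,1.43],"claw": 1},
])

```text
t: 7.92
position: [549.0, 135.2, 227.0]
tcp_rot: [3.121, -0.346, -0.008]
ft_force: [1.7, 0.0, 1.2]
gripper_width: 1.001
```

Call:
drive_tool([
  {"delta_pos": [-4.8,-32.1,0.2],"rot": [0,0,1.43],"claw": 1},
  {"delta_pos": [0,0,0],"rot": [0,0,0],"claw": 1},
  {"delta_pos": [0,0,0],"rot": [0,0,0],"claw": 1},
  {"delta_pos": [0,0,0],"rot": [0,0,0],"claw": 1},
  {"delta_pos": [0,0,0],"rot": [0,0,0],"claw": 1},
])

```text
t: 8.33
position: [552.3, 165.0, 228.8]
tcp_rot: [3.117, -0.385, -0.003]
ft_force: [-0.1, -0.1, -0.2]
gripper_width: 1.0
```

Run:
```python
from h import *
f=env.grab_frame("wrist");cv2.imwrite("pics/e1.png",f["img"])
s=env.read_state();print(s["position"],s["tcp_rot"],s["joint_pos"])
Rs=R.from_euler("z",-14,degrees=True)
h=np.array([553,166,0])
print("proj top",proj(f,h+[0,0,195.4]),"bot",proj(f,h+[0,0,90]))
```

```text
[552.53722158 164.85786777 229.31389973] [ 3.11691736e+00 -3.85784488e-01 -2.06522658e-03] [ 1.91906050e-01  1.44850783e-01  1.26037712e+00 -4.45707958e-04
  1.73789119e+00  2.00891834e+00]
proj top [[256.25577375 211.31910808]] bot [[256.11637498 175.47431523]]
```

View pics/e1.png

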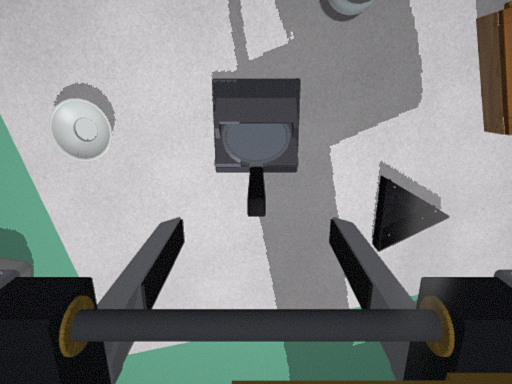

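```bash
cat > ov.py <<'E'
from h import *
def mag(seat,yaw):
    # returns lens pose in stand
    Rz=R.from_euler("z",yaw);L=Rz*R.from_euler("y",45,degrees=True);return np.array(seat,float),L
def magpts(p,L):
    a=np.linspace(0,2*np.pi,40)
    rim=np.c_[40*np.cos(a),40*np.sin(a),0*a]
    d=np.array([-.707,0,.707]);e=np.array([.707,0,.707])
    H=[np.array([-50,0,0])+d*l+e*8*i+np.array([0,7*j,0]) for l in (0,105) for i,j in ((-1,-1),(1,-1),(1,1),(-1,1))]
    return L.apply(rim)+p,L.apply(np.array(H))+p
def draw(f,p,L,o,w,h,s,fn):
    big=cv2.resize(f["img"][o[1]:o[1]+h,o[0]:o[0]+w],None,fx=s,fy=s,interpolation=cv2.INTER_CUBIC)
    a,b=magpts(p,L)
    for pts,c in ((a,(0,255,0)),(b[:4],(255,0,0)),(b[4:],(0,0,255))):
        u=((proj(f,pts)-o+.5)*s).astype(int);cv2.polylines(big,[u.reshape(-1,1,2)],True,c,1)
    cv2.imwrite(fn,big)
E
python3 - <<'E'
from ov import *
import sys
y=np.radians(-14);p=np.array([553,166,0])+R.from_euler("z",y).apply([35.4,0,55])
print(p)
f=env.grab_frame("wrist");draw(f,*mag(p,y),(190,70),130,160,4,"pics/f1.png")
f=env.grab_frame("side");draw(f,*mag(p,y),(190,190),80,90,6,"pics/f2.png")
E
```

```text
[587.34846871 157.4359649   55.        ]
```

View pics/f1.png

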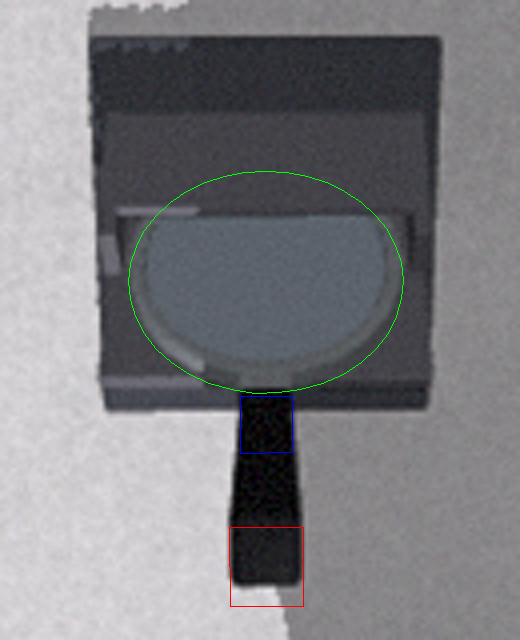

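View pics/f2.png

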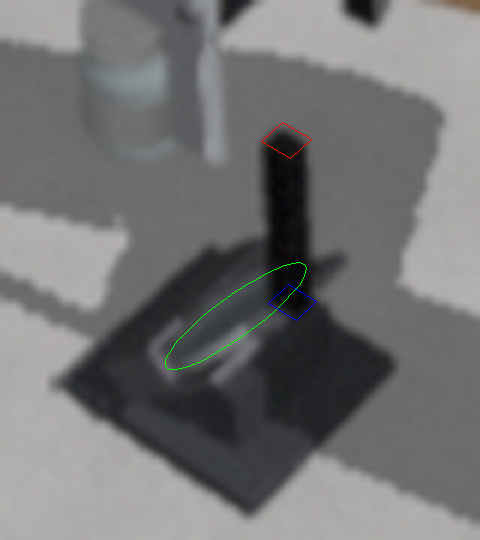

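The handle sits about 4 mm further along the stand's +x than modelled, and yaw agrees. I descend with that correction.

Call:
drive_tool([
  {"delta_pos": [2,-0.2,8],"rot": [0,0,0],"claw": 1},
  {"delta_pos": [2,-0.2,15],"rot": [0,0,0],"claw": 1},
  {"delta_pos": [0,0,20],"rot": [0,0,0],"claw": 1},
  {"delta_pos": [0,0,20],"rot": [0,0,0],"claw": 1},
  {"delta_pos": [0,0,15],"rot": [0,0,0],"claw": 1},
  {"delta_pos": [0,0,5],"rot": [0,0,0],"claw": 1},
  {"delta_pos": [0,0,0],"rot": [0,0,0],"claw": 1},
  {"delta_pos": [0,0,0],"rot": [0,0,0],"claw": 1},
])

```text
t: 9.15
position: [556.9, 165.3, 147.4]
tcp_rot: [-3.118, 0.384, -0.001]
ft_force: [0.6, 0.5, -0.4]
gripper_width: 0.999
```

Run:
```python
from h import *
f=env.grab_frame("wrist");cv2.imwrite("pics/g1.png",f["img"])
f=env.grab_frame("side");cv2.imwrite("pics/g2.png",cv2.resize(f["img"][150:290,170:310],None,fx=4,fy=4))
print(env.read_state()["position"])
```

```text
[557.61048171 165.6477183  148.76685494]
```

View pics/g1.png

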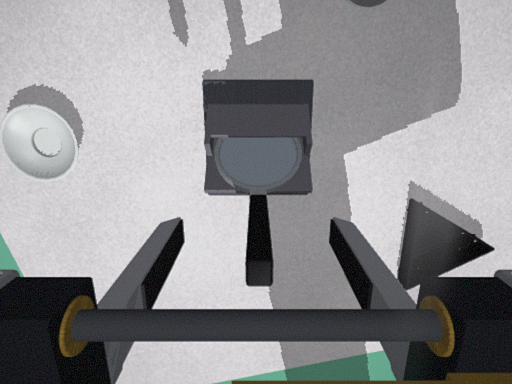

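View pics/g2.png

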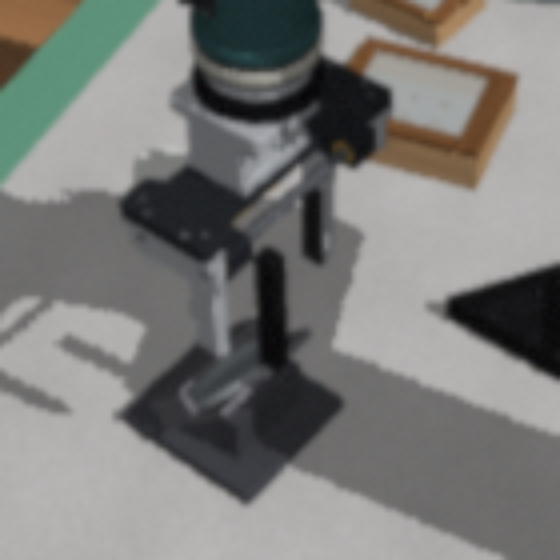

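Wrist view: the handle (258,240) is nearly midway between the fingers (183 and 331), with about 0.8 mm to correct. Then close.

Call:
drive_tool([
  {"delta_pos": [0,0.8,0],"rot": [0,0,0],"claw": 1},
  {"delta_pos": [0,0,0],"rot": [0,0,0],"claw": 0},
  {"delta_pos": [0,0,0],"rot": [0,0,0],"claw": 0},
  {"delta_pos": [0,0,0],"rot": [0,0,0],"claw": 0},
  {"delta_pos": [0,0,0],"rot": [0,0,0],"claw": 0},
  {"delta_pos": [0,0,0],"rot": [0,0,0],"claw": 0},
  {"delta_pos": [0,0,0],"rot": [0,0,0],"claw": 0},
  {"delta_pos": [0,0,0],"rot": [0,0,0],"claw": 0},
  {"delta_pos": [0,0,0],"rot": [0,0,0],"claw": 0},
  {"delta_pos": [0,0,0],"rot": [0,0,0],"claw": 0},
], grip_force=40)

```text
t: 10.08
position: [556.5, 164.8, 147.1]
tcp_rot: [3.118, -0.383, -0.0]
ft_force: [0.3, -0.3, -0.7]
gripper_width: 0.398
```

Call:
drive_tool([
  {"delta_pos": [0,0,0],"rot": [0,0,0],"claw": 0},
  {"delta_pos": [0,0,0],"rot": [0,0,0],"claw": 0},
  {"delta_pos": [0,0,0],"rot": [0,0,0],"claw": 0},
  {"delta_pos": [0,0,0],"rot": [0,0,0],"claw": 0},
])

```text
t: 10.42
position: [556.5, 164.8, 147.2]
tcp_rot: [3.118, -0.383, 0.0]
ft_force: [1.3, 0.1, 0.0]
gripper_width: 0.145
```

Gripped at 13.6 mm (handle is 14). Pull along the slope.

Call:
drive_tool([
  {"delta_pos": [0,0,0],"rot": [0,0,0],"claw": 0},
  {"delta_pos": [-2,0,-2],"rot": [0,0,0],"claw": 0},
  {"delta_pos": [-4,0,-4],"rot": [0,0,0],"claw": 0},
  {"delta_pos": [-4,0,-4],"rot": [0,0,0],"claw": 0},
  {"delta_pos": [0,0,0],"rot": [0,0,0],"claw": 0},
])

```text
t: 10.83
position: [546.3, 167.7, 158.5]
tcp_rot: [-3.117, 0.383, -0.001]
ft_force: [0.6, -0.1, -0.9]
gripper_width: 0.147
```

Call:
drive_tool([
  {"delta_pos": [-5,0,-5],"rot": [0,0,0],"claw": 0},
  {"delta_pos": [-6,0,-6],"rot": [0,0,0],"claw": 0},
  {"delta_pos": [-7,0,-7],"rot": [0,0,0],"claw": 0},
  {"delta_pos": [-8,0,-8],"rot": [0,0,0],"claw": 0},
  {"delta_pos": [-8,0,-8],"rot": [0,0,0],"claw": 0},
  {"delta_pos": [-8,0,-8],"rot": [0,0,0],"claw": 0},
  {"delta_pos": [-6,0,-6],"rot": [0,0,0],"claw": 0},
  {"delta_pos": [-4,0,-4],"rot": [0,0,0],"claw": 0},
  {"delta_pos": [0,0,-15],"rot": [0,0,0],"claw": 0},
  {"delta_pos": [0,0,0],"rot": [0,0,0],"claw": 0},
])

```text
t: 11.67
position: [496.8, 180.3, 226.9]
tcp_rot: [-3.117, 0.382, -0.006]
ft_force: [0.4, -0.2, 0.1]
gripper_width: 0.145
```

Run:
```python
from h import *
s=env.read_state();print(s["position"],s["joint_pos"],s["ft_force"])
f=env.grab_frame("side");cv2.imwrite("pics/k2.png",cv2.resize(f["img"][100:290,150:340],None,fx=3,fy=3))
```

```text
[496.83073235 180.34036655 226.94323041] [2.40882262e-01 3.27759670e-02 1.38586780e+00 2.84390194e-05
 1.71865458e+00 2.05583669e+00] [ 0.36836222 -0.16694015  0.14847724]
```

View pics/k2.png

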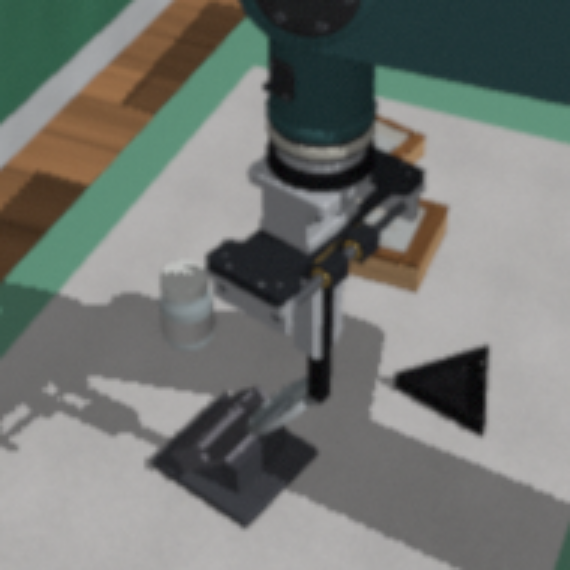

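The magnifier is out of the stand. Planning the carry and 45° tilt to the goal pose.

```bash
cat >> h.py <<'E'
LT=np.array([35.4,0,92.2])
def tooltilt(az,tilt): # tool pointing down rotated outward by tilt
    return R.from_euler("z",az)*R.from_euler("y",-tilt)*down(0)
E
python3 - <<'E'
from h import *
a=np.radians(-23.);Q=tooltilt(a,np.pi/4)
print(Q.as_matrix().round(2))
win=bx(0,0,43);T=win+[0,0,100]-Q.apply(LT);print(T)
D=down(np.radians(-14.))
rows([((497,180,262),D),((T+[0,0,60]),Q),(T,Q)],([496.9,180.3,227.],D),vmax=24,wmax=3.5)
E
```

```text
[[ 0.65 -0.39  0.65]
 [-0.28 -0.92 -0.28]
 [ 0.71  0.   -0.71]]
[ 500.84576942 -153.34557074  183.16366517]
0 {"delta_pos": [0.1, 0.1, -17.5], "rot": [0.0, 0.0, 0.0], "claw": 0}
1 {"delta_pos": [0.1, 0.2, -17.5], "rot": [0.0, 0.0, 0.0], "claw": 0}
2 {"delta_pos": [6.0, 23.0, 1.3], "rot": [-0.25, 3.21, 0.61], "claw": 0}
3 {"delta_pos": [6.2, 23.0, 1.8], "rot": [-0.25, 3.21, 0.61], "claw": 0}
4 {"delta_pos": [6.3, 22.9, 2.2], "rot": [-0.25, 3.21, 0.61], "claw": 0}
5 {"delta_pos": [6.4, 22.8, 2.7], "rot": [-0.25, 3.21, 0.61], "claw": 0}
6 {"delta_pos": [6.5, 22.7, 3.2], "rot": [-0.25, 3.21, 0.61], "claw": 0}
7 {"delta_pos": [6.6, 22.6, 3.6], "rot": [-0.25, 3.21, 0.61], "claw": 0}
8 {"delta_pos": [6.6, 22.6, 4.1], "rot": [-0.25, 3.21, 0.61], "claw": 0}
9 {"delta_pos": [6.6, 22.5, 4.6], "rot": [-0.25, 3.21, 0.61], "claw": 0}
10 {"delta_pos": [6.5, 22.4, 5.0], "rot": [-0.26, 3.2, 0.61], "claw": 0}
11 {"delta_pos": [6.5, 22.3, 5.5], "rot": [-0.25, 3.21, 0.61], "claw": 0}
12 {"delta_pos": [6.4, 22.2, 5.9], "rot": [-0.26, 3.2, 0.61], "claw": 0}
13 {"delta_pos": [6.3, 22.1, 6.4], "rot": [-0.25, 3.21, 0.61], "claw": 0}
14 {"delta_pos": [6.1, 22.0, 6.8], "rot": [-0.26, 3.2, 0.6], "claw": 0}
15 {"delta_pos": [6.0, 21.8, 7.3], "rot": [-0.25, 3.21, 0.61], "claw": 0}
16 {"delta_pos": [-14.1, 0.0, 14.1], "rot": [-0.0, -0.0, -0.0], "claw": 0}
17 {"delta_pos": [-14.2, 0.0, 14.2], "rot": [-0.0, -0.0, -0.0], "claw": 0}
18 {"delta_pos": [-14.1, 0.0, 14.1], "rot": [-0.0, -0.0, -0.0], "claw": 0}
end [ 500.9 -153.3  183.2] [ 2.714 -0.552  1.124]
```

Call:
drive_tool([
  {"delta_pos": [0,0,-17.5],"rot": [0,0,0],"claw": 0},
  {"delta_pos": [0,0,-17.5],"rot": [0,0,0],"claw": 0},
  {"delta_pos": [6,23,1.3],"rot": [-0.25,3.21,0.61],"claw": 0},
  {"delta_pos": [6.2,23,1.8],"rot": [-0.25,3.21,0.61],"claw": 0},
  {"delta_pos": [6.3,22.9,2.2],"rot": [-0.25,3.21,0.61],"claw": 0},
  {"delta_pos": [6.4,22.8,2.7],"rot": [-0.25,3.21,0.61],"claw": 0},
  {"delta_pos": [6.5,22.7,3.2],"rot": [-0.25,3.21,0.61],"claw": 0},
  {"delta_pos": [6.6,22.6,3.6],"rot": [-0.25,3.21,0.61],"claw": 0},
  {"delta_pos": [6.6,22.6,4.1],"rot": [-0.25,3.21,0.61],"claw": 0},
])

```text
t: 12.47
position: [497.6, 12.3, 248.6]
tcp_rot: [2.968, -0.479, 0.588]
ft_force: [0.1, 0.0, 0.2]
gripper_width: 0.143
```

Call:
drive_tool([
  {"delta_pos": [6.6,22.5,4.6],"rot": [-0.25,3.21,0.61],"claw": 0},
  {"delta_pos": [6.5,22.4,5],"rot": [-0.25,3.21,0.61],"claw": 0},
  {"delta_pos": [6.5,22.3,5.5],"rot": [-0.25,3.21,0.61],"claw": 0},
  {"delta_pos": [6.4,22.2,5.9],"rot": [-0.25,3.21,0.61],"claw": 0},
  {"delta_pos": [6.3,22.1,6.4],"rot": [-0.25,3.21,0.61],"claw": 0},
  {"delta_pos": [6.1,22,6.8],"rot": [-0.25,3.21,0.6],"claw": 0},
  {"delta_pos": [6,21.8,7.3],"rot": [-0.25,3.21,0.61],"claw": 0},
  {"delta_pos": [0,0,0],"rot": [0,0,0],"claw": 0},
  {"delta_pos": [0,0,0],"rot": [0,0,0],"claw": 0},
])

```text
t: 13.22
position: [498.5, -154.0, 237.6]
tcp_rot: [2.716, -0.557, 1.119]
ft_force: [-0.4, -0.1, -1.4]
gripper_width: 0.145
```

```bash
cat > chk.py <<'E'
from ov import *
import sys
s=env.read_state();q=R.from_rotvec(s["tcp_rot"]);p=s["position"]
print(s["t"],p.round(1),s["joint_pos"].round(3),s["ft_force"].round(1),s["gripper_width"])
print(q.as_matrix().round(3))
L=q*R.from_matrix(np.array([[.7071,0,.7071],[0,-1,0],[.7071,0,-.7071]]))
c=p+q.apply(LT);print("lens",c.round(1),"normal",L.as_matrix()[:,2].round(3),"win",bx(0,0,43).round(1))
n=sys.argv[1]
for cam_,o,w,h,sc in (("scene",(110,120),160,150,5),("side",(210,80),140,120,5)):
    f=env.grab_frame(cam_);draw(f,c,L,o,w,h,sc,f"pics/{n}_{cam_}.png")
E
python3 chk.py m
```

```text
13.2167 [ 498.5 -154.   237.6] [-0.413 -0.554  2.02   0.009  0.894  1.56 ] [-0.4 -0.1 -1.4] 0.14483749224895248
[[ 0.652 -0.394  0.648]
 [-0.28  -0.919 -0.276]
 [ 0.704 -0.001 -0.71 ]]
lens [ 581.3 -189.4  197. ] normal [ 0.003 -0.003  1.   ] win [ 583.9 -188.6   43. ]
```

View pics/m_scene.png

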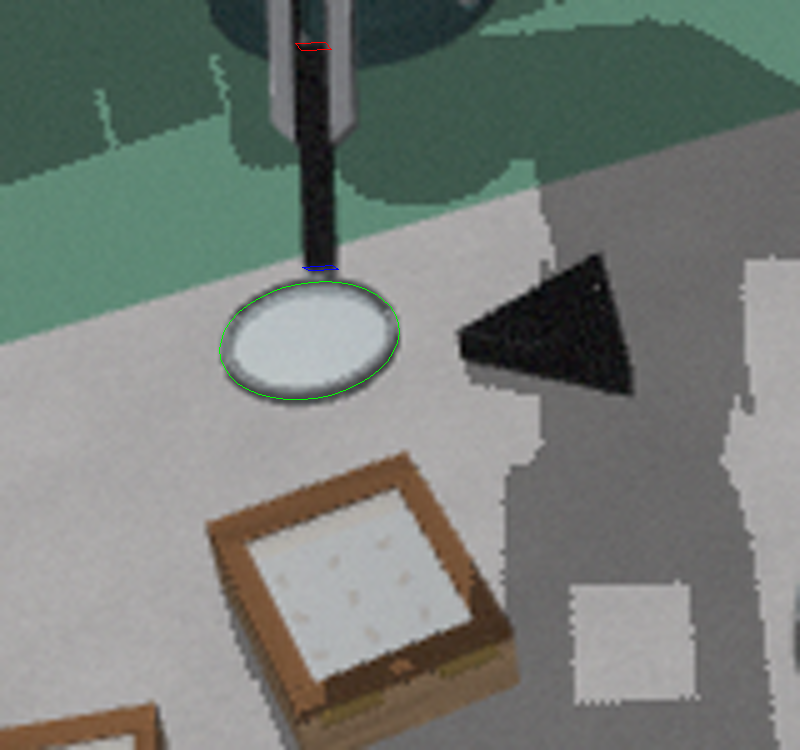

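View pics/m_side.png

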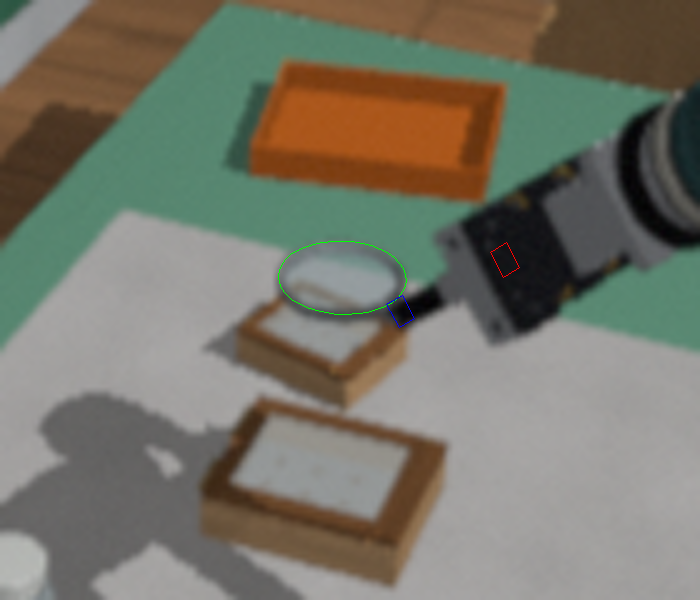

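The lens matches the model in both views and is level, about 2 mm off. Refining the window centre from the cover corners now visible.

```bash
python3 - <<'E'
from h import *
from scipy.optimize import least_squares
fs={c:env.grab_frame(c) for c in ["scene","side"]}
sc=np.array([(207,523),(407,453),(513,628),(298,712)])/5+[110,120]-.5+.0
sd=np.array([(258,398),(447,443),(395,526),(201,487)])/5+[210,80]-.5
# scene order (-,-),(-,+),(+,+),(+,-); side order: (+,-),(-,-),(-,+),(+,+)
A=[(-70,-55),(-70,55),(70,55),(70,-55)];B=[(70,-55),(-70,-55),(-70,55),(70,55)]
def P(p,l):
    Rz=R.from_euler("z",p[2]);return Rz.apply([[a,b,0] for a,b in l])+[p[0],p[1],p[3]]
def res(p):return np.concatenate([proj(fs["scene"],P(p,A))-sc,proj(fs["side"],P(p,B))-sd]).ravel()
s=least_squares(res,[584,-189,.03,43]);print(s.x,res(s.x).reshape(-1,2).round(1).tolist())
s2=least_squares(lambda p:res([p[0],p[1],p[2],43]),[584,-189,.03]);print(s2.x)
for c,q,n in (("scene",sc,0),("side",sd,0)):
    l=A if c=="scene" else B
    s3=least_squares(lambda p:(proj(fs[c],P([p[0],p[1],p[2],43],l))-q).ravel(),[584,-189,.03]);print(c,s3.x)
E
python3 - <<'E'
import sys
sys.path.insert(0,".")
from h import *
s=env.read_state();print(s["position"])
E
```

```text
[ 5.86231465e+02 -1.89292382e+02  3.60349937e-02  4.46038638e+01] [[-0.2, 0.0], [0.1, -0.5], [0.3, 0.1], [0.0, 0.6], [-0.0, -1.4], [0.2, -1.0], [0.7, 2.4], [-0.3, -0.3]]
[ 5.85636733e+02 -1.89390681e+02  3.62365678e-02]
scene [ 5.84349619e+02 -1.89033415e+02  3.41411992e-02]
side [ 5.87339952e+02 -1.91014113e+02  4.12478390e-02]
[ 500.78324429 -152.50532053  241.04917125]
```

Call:
drive_tool([
  {"delta_pos": [-7,0,7.2],"rot": [0,0,0],"claw": 0},
  {"delta_pos": [-10,0,10.3],"rot": [0,0,0],"claw": 0},
  {"delta_pos": [-10,0,10.3],"rot": [0,0,0],"claw": 0},
  {"delta_pos": [-8,0,8.5],"rot": [0,0,0],"claw": 0},
  {"delta_pos": [-4,0,4.2],"rot": [0,0,0],"claw": 0},
  {"delta_pos": [-2,0,2],"rot": [0,0,0],"claw": 0},
  {"delta_pos": [0,0,0],"rot": [0,0,0],"claw": 0},
  {"delta_pos": [0,0,0],"rot": [0,0,0],"claw": 0},
  {"delta_pos": [0,0,0],"rot": [0,0,0],"claw": 0},
  {"delta_pos": [0,0,0],"rot": [0,0,0],"claw": 0},
])

```text
t: 14.25
position: [501.6, -154.0, 182.7]
tcp_rot: [2.712, -0.552, 1.128]
ft_force: [0.7, 0.3, -2.0]
gripper_width: 0.144
```

```bash
python3 chk.py n
python3 - <<'E'
from h import *
f=env.grab_frame("scene");cv2.imwrite("pics/n_full.png",f["img"])
E
```

```text
14.25 [ 501.6 -154.   182.7] [-0.41  -0.524  2.116  0.01   0.761  1.558] [ 0.7  0.3 -2. ] 0.14354870815926668
[[ 0.649 -0.391  0.653]
 [-0.276 -0.921 -0.277]
 [ 0.709 -0.    -0.705]]
lens [ 584.8 -189.3  142.7] normal [-0.003  0.001  1.   ] win [ 583.9 -188.6   43. ]
```

View pics/n_scene.png

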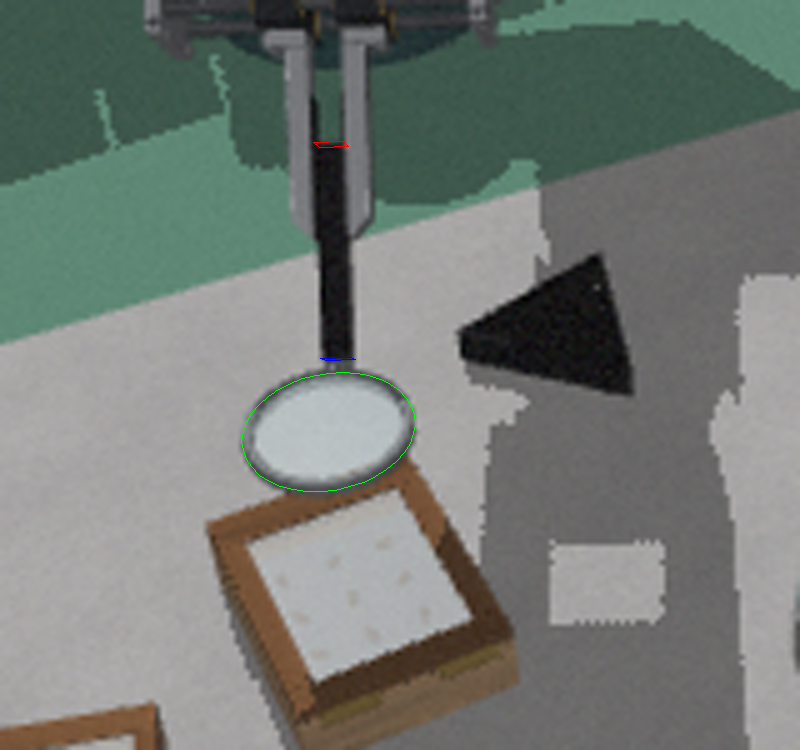

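View pics/n_side.png

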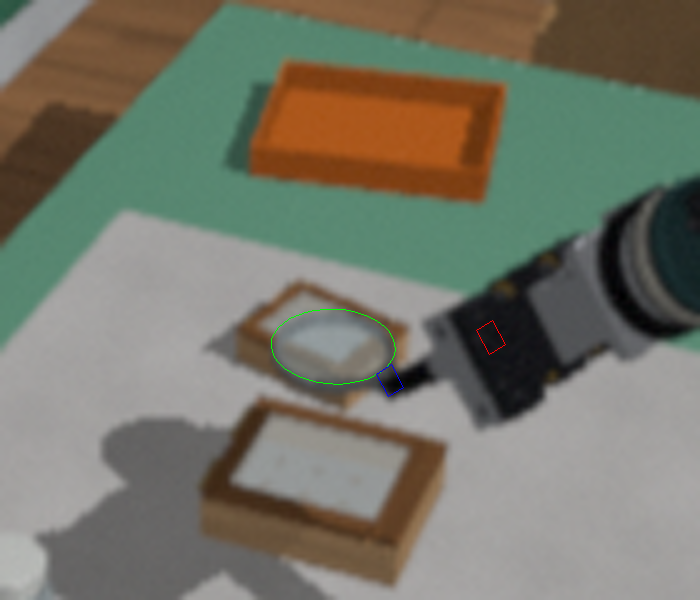

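View pics/n_full.png

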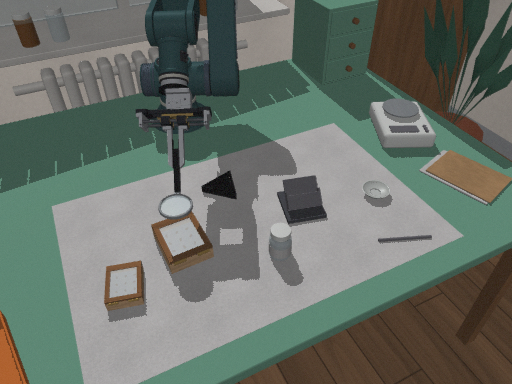

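Lens overlay matches the rim in both views: centre (585,-189,143), level. The tray, jar and dish have not moved. Settle a little, then hand in.

Call:
drive_tool([
  {"delta_pos": [0,0,0],"rot": [0,0,0],"claw": 0},
  {"delta_pos": [0,0,0],"rot": [0,0,0],"claw": 0},
  {"delta_pos": [0,0,0],"rot": [0,0,0],"claw": 0},
  {"delta_pos": [0,0,0],"rot": [0,0,0],"claw": 0},
  {"delta_pos": [0,0,0],"rot": [0,0,0],"claw": 0},
  {"delta_pos": [0,0,0],"rot": [0,0,0],"claw": 0},
])

```text
t: 14.9
position: [501.1, -153.8, 181.3]
tcp_rot: [2.714, -0.552, 1.125]
ft_force: [0.5, -1.2, -2.0]
gripper_width: 0.143
```

```bash
python3 chk.py z; python3 -c "
from bench import env
print(env.sign_off())"
```

```text
14.9 [ 501.1 -153.8  181.3] [-0.411 -0.524  2.118  0.01   0.761  1.558] [ 0.5 -1.2 -2. ] 0.1433464016513321
[[ 0.65  -0.391  0.651]
 [-0.276 -0.921 -0.276]
 [ 0.707 -0.    -0.707]]
lens [ 584.2 -189.1  141.2] normal [-0.001 -0.     1.   ] win [ 583.9 -188.6   43. ]
the job is handed in; nothing more can be done
None
```

I shut the larger box's cover, drew the magnifier out along its slope, and tilted it 45°. It was held level over the window when I handed the job in at about 15 s; no verdict was reported.

**Cover:** I pressed it down until the fingertips stopped at 43.1 mm, with about 10 N measured before a last 1 mm push. The closed box then matched the images to about 1–2 pixels.

**Lens:**
- **Position:** the last reading, from the arm pose and the assumed grip, puts the centre at (584, -189, 141) mm. That is within about 1 mm sideways of my first fit of the window centre and about 98 mm above it. The reading sank 1.4 mm during the final settling.
- **Level:** the lens normal is within 0.1° of vertical, and the rim overlay matched the pictures in both views just before settling.

**Disagreement:** single-camera fits of the window centre differ by about 3.5 mm: (584, -189) from the scene camera and (587, -191) from the side camera. I aimed for (585, -189), between them.

**Bystanders:** the tray, jar and dish look unmoved in the last scene picture; I did not measure them again.

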